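Take the long turner out of the half-hooded utensil box

ROBOT

A 7-joint arm with a two-finger parallel gripper is mounted at the origin on the work surface; the furniture and walls round the work are solid. World frame = base frame: x ahead of the robot, y to its left, z up, the work surface at z = 0. Lengths are in m, angles in rad, forces in N, time in s.
With the tool pointing down it reaches from about 0.4 to 0.85 m from the base axis. Payload 10.4 kg.
Tool frame: the origin (TCP) lies at the very end of the fingers, on their centre line; the grasp point (between the pads) lies 19 mm behind it (manip.tcp_to_grasp is the distance from the TCP to the grasp point, in m); x points along the fingers, y is the direction in which the jaws open and shut, and the axes are right-handed (so a half turn about x gives the same grasp; the last joint's range is limited). The gripper opens to 85 mm and grips with 20 to 120 N. Pads are 22 mm wide; open, the fingers measure 114 mm over their backs; the gripper's body (76 mm by 85 mm) begins 54 mm behind the grasp point. The pads swing forward as they close: fully open they stand 13 mm farther back than shut.
Start: joints at [1.264, 0.332, -0.065, 1.46, 0.022, 1.35, -0.088], TCP at [0.175, -0.6, 0.231] pointing down, gripper open.
Joint ranges: [-2.6, 2.6], [-0.5, 2.12], [-1.47, 1.34], [0.16, 2.42], [-1.27, 4.41], [0.06, 2.06], [-2.6, 2.6]. Speed limits (rad/s): [2.22, 2.22, 2.79, 2.79, 3.14, 3.14, 3.14].

INTERFACE

Orientations are given as a unit quaternion [x, y, z, w].
In Python, from workcell import manip, cams, hand_in gives the robot as it stands.
- The arm moves only by the shell command python3 -m handwheel 'ROWS' [FORCE]. ROWS is text: rows parted by semicolons, each of 7 numbers parted by spaces: the shift along the tool's x, y, z in mm, then the turn, a rotation vector about the tool's x, y, z in rad, then the finger opening in mm, from 0 to 85.4. A call has 1 to 8 rows; each row shifts and turns the commanded pose from where the row before left it, along the tool's axes as they then stand; what a row does not reach is not made up. A row lasts 1/10 s, in which the tool goes at most 50 mm and 8.59 degrees, less where a joint would pass 70% of its speed; a pose out of reach is approached as far as the arm can. A call with a gripper value outside its range is refused whole. The fingers move at their own pace and stop on an object; FORCE is the grip in N (left out, the last holds). Time passes only in rows, so rows that do not move let the fingers close. It gives the time, the measured TCP pose, the force and the opening at its end, in the units of the state.
- manip.get_obs(): the state, without advancing time (a new reading comes with each control period).
- cams.camera(name): name is "scene" or "top" or "wrist"; returns a dict with "color" (420x560x3 uint8, blue, green, red), "depth" (420x560 float32, m along the optical axis (not along the pixel's ray), 0 where there is no reading), "camera_matrix" (3x3 intrinsics, pixels), "distortion" ([k1, k2, p1, p2, k3] as OpenCV has them; the pictures are not rectified), "origin" and "attitude" of the camera in the world; the wrist camera has in their place "T_tool_cam" (4x4, takes a point from camera to tool coordinates, whose origin is the TCP and whose axes are the tool frame's). Camera axes: x right, y down, z forward; pixel columns grow to the right and rows downward; lengths in m; the calibration is good to about 2 mm. A picture is of the moment at which its call begins: read the wrist's pose just before it.
- hand_in(): hands the job in, once; it reports no verdict.
Trained networks look in the newest picture that a camera, given by its name, has taken for a name from the list of things; names that differ only in an ending like _2 or _b are one class to them, and where a whole thing is asked for, a point or a joint stands for the part that bears it (a point fixed in the world has none). Each returns a list of dicts, best first, with "conf" (0 to 1); they miss things now and then, are a little off and sometimes report something else, mostly with a low value. They report only what shows in the picture. A call takes as long as a camera call.
- cams.recognise(camera, thing): "box" ([left, top, width, height] in pixels, round what is visible of it).
- cams.outline_of(camera, thing): "region" (420x560 bool, what is visible of it) and "box" ([left, top, width, height] in pixels, round what is visible of it).
The state is a dict: "clock": time; "joint_pos": joint angles; "joint_velocities": joint speeds; "tau": joint torques, N m; "position": TCP position; "ee_rot": TCP orientation; "ft_force": force on the tool from outside, world axes, zero at the start; "torque": the same for the moment, N m; "grip_width": opening from 0.0 (shut) to 1.0 (fully open).
Only numpy, scipy, OpenCV 4.12 (cv2) and the standard library are available. Lean on these libraries where they do the work, as an engineer would, in place of code of your own. Each camera call takes 0.05 s, during which the arm holds its last target.

TASK

Press the green release button of the utensil box all the way down so that its clear flap springs open. Then take the wooden turner by its handle, tilt it and draw it out handle first through the opening, without forcing it against the hood, and finish while still holding it in the gripper, still, with all of it higher than the box and its folded-back flap and touching nothing else. Leave the honey jar, fish tin, tea glass and spice jar standing where they are.

Things in the scene. Friction and masses are not known exactly. Their poses are not given: they have to be found in the camera images.
- utensil_box: countertop utensil box, fixed, white with clear top, 320 long (x) x 124 wide (y) x 80 high. Origin: centre of underside; +x to the rear hooded end, -x to the front with the green button. Walls 4 thick, tops at z = 56, 116 apart; flat grey inner floor at z = 18. Solid latch housing x = -160 to -130, full width, top z = 70. Fixed clear hood over the rear half
- opening (a point): middle of the opening under the flap, at (-64, 0, 56) mm in the box's frame: x = -130 to 2, 116 wide. The turner is about twice as long and its blade lies under the hood, so it cannot be lifted out level
- hood_edge (a point): middle of the hood's front edge, top face, at (2, 0, 80) mm in the box's frame. The hood covers x = 2 to 159; its top plate is 3 thick, underside z = 77. The flap's hinge axis runs here along the box's y, at z = 81
- release (a joint): travel of the green release button in m: 0 up, 0.006 down on its stop. Its spring pushes up with 1.8 N at the top, 5.4 N at the stop. The latch lets the flap go at about 0.005; the button comes up again by itself
- release_top (a point): centre of the green button's top face, 23 mm diameter, at (-145, 0, 80) mm in the box's frame when up; it is pressed straight down
- flap (a joint): angle of the clear flap (x = -127 to 0 of the box) in rad: 0 shut and latched, 3.0 fully open, folded back upside down over the hood, where it stays, highest edge about 122 mm above the table. A spring swings it up and back within about 3 s once the latch lets go; its front edge starts 18 mm behind the button's axis
- turner: slotted brown wooden turner, 255 long, about 60 g, flat on the inner floor along the box (within 3 degrees), handle to the front. Origin: mid-length, on its underside; x runs from handle to blade, z up. Handle a bar 20 wide (y), 10 thick, x = -127 to 42; blade 58 wide, 8 thick, x = 56 to 127. Balances near x = 20
- handle_end (a point): middle of the handle's end face, at (-127, 0, 5) mm in the turner's frame; it starts 8 to 25 mm behind the latch housing. Good grip: across the handle, 40 to 60 mm from here
- blade_end (a point): middle of the blade's end, at (127, 0, 4) mm in the turner's frame
- honey_jar: little honey jar with a yellow lid, 46 diameter, 68 high; origin at the centre of its underside. Bystander beside the box
- sardine_tin: flat oval-cornered tin of fish, 63 x 105 x 25; origin at the centre of its underside. Bystander beside the box
- tea_glass: clear waisted tea glass, 63 diameter, 87 high; origin at the centre of its underside. Bystander off the front end of the box
- paprika_jar: spice jar with a dark lid, 44 diameter, 105 high; origin at the centre of its underside. Bystander beside the hooded half

How it is judged:
By the outcome, as a careful person would: the job done as asked, in the order asked, and still so for the second after the job is handed in, while the arm keeps its last pose, push and grip.
It also fails if it takes over 45 s, if anything falls off the work surface, if the arm or the gripper's body presses on something with over 40 N, if the wrist force passes 120 N, or if a joint passes its speed limit or range.

## Working session

There is one attempt and no reset: what is moved stays moved. The work goes in short steps, Python scripts to look and compute and a shell command to move; the robot and the scene stay as the last step left them, time stands still between calls to the robot, and variables do not carry over. Pictures are saved under pics/ and viewed, and the job is handed in when it is done.

```bash
ls; mkdir -p pics
cat > h.py <<'E'
import numpy as np, cv2
from scipy.spatial.transform import Rotation as R
from workcell import manip, cams, hand_in
def shot(n,f):
    o=manip.get_obs(); c=cams.camera(n); cv2.imwrite('pics/'+f,c['color']); return o,c
def campose(c,o=None):
    if 'T_tool_cam' in c:
        T=np.eye(4);T[:3,:3]=R.from_quat(o['ee_rot']).as_matrix();T[:3,3]=o['position'];return T@np.array(c['T_tool_cam'])
    a=np.array(c['attitude']); T=np.eye(4)
    T[:3,:3]=R.from_quat(a).as_matrix() if a.size==4 else a.reshape(3,3)
    T[:3,3]=c['origin'];return T
def ray(c,T,uv):
    p=cv2.undistortPoints(np.array([[uv]],float),np.array(c['camera_matrix']),np.array(c['distortion'])).ravel()
    return T[:3,3],T[:3,:3]@np.array([p[0],p[1],1])
def atz(c,T,uv,z):
    o,d=ray(c,T,uv); return o+d*(z-o[2])/d[2]
def atdepth(c,T,uv):
    o,d=ray(c,T,uv); return o+d*c['depth'][int(round(uv[1])),int(round(uv[0]))]
def proj(c,T,P):
    P=np.atleast_2d(P); Ti=np.linalg.inv(T); rv=cv2.Rodrigues(Ti[:3,:3])[0]
    return cv2.projectPoints(P.astype(float),rv,Ti[:3,3],np.array(c['camera_matrix']),np.array(c['distortion']))[0][:,0]
E
python3 - <<'E'
from h import *
o=manip.get_obs(); print({k:np.round(v,4) for k,v in o.items()})
for n in ['scene','top','wrist']:
    o,c=shot(n,n+'0.png')
    print(n,campose(c,o).round(3).tolist(),np.round(c['camera_matrix'],1).tolist(),c['distortion'])
    for t in ['utensil_box','release_top','turner','handle_end','honey_jar','sardine_tin','tea_glass','paprika_jar']:
        r=cams.recognise(n,t); print(t,[(np.round(x['box']).tolist(),round(x['conf'],2)) for x in r[:2]])
print(manip.tcp_to_grasp)
E
```

```text
pics
{'clock': np.float64(0.0), 'joint_pos': array([ 1.2644,  0.3329, -0.0647,  1.461 ,  0.0216,  1.3499, -0.0885]), 'joint_velocities': array([-0.002 ,  0.0008, -0.0022, -0.0009, -0.002 , -0.0001, -0.0011]), 'tau': array([-1.00000e-04, -6.25455e+01,  4.91000e-02, -3.91603e+01,
        1.63000e-02,  1.02000e-02, -0.00000e+00]), 'position': array([ 0.1749, -0.5997,  0.2305]), 'ee_rot': array([-0.6999, -0.1005,  0.7001, -0.0995]), 'ft_force': array([-0.1806,  0.1994, -0.2233]), 'torque': array([-0.0135, -0.0341,  0.0044]), 'grip_width': np.float64(0.9975)}
scene [[-0.698, -0.413, 0.585, -0.134], [-0.716, 0.381, -0.585, 0.72], [0.018, -0.827, -0.561, 0.733], [0.0, 0.0, 0.0, 1.0]] [[526.7, 0.0, 279.6], [0.0, 526.7, 201.2], [0.0, 0.0, 1.0]] [-0.18858833  0.          0.          0.          0.        ]
utensil_box [([180.0, 188.0, 152.0, 102.0], 0.62)]
release_top []
turner []
handle_end []
honey_jar [([227.0, 189.0, 21.0, 22.0], 0.59)]
sardine_tin [([279.0, 251.0, 54.0, 33.0], 0.94)]
tea_glass [([342.0, 192.0, 35.0, 45.0], 0.58)]
paprika_jar [([187.0, 191.0, 25.0, 37.0], 0.63), ([180.0, 1
[... 238 characters left out ...]
      0.         0.       ]
utensil_box [([181.0, 166.0, 178.0, 83.0], 0.97)]
release_top [([346.0, 204.0, 12.0, 11.0], 0.48)]
turner []
handle_end []
honey_jar [([279.0, 126.0, 25.0, 28.0], 0.72)]
sardine_tin [([254.0, 252.0, 61.0, 47.0], 0.59)]
tea_glass [([368.0, 249.0, 38.0, 36.0], 0.58)]
paprika_jar [([222.0, 124.0, 28.0, 33.0], 0.64)]
wrist [[0.28, -0.911, -0.304, 0.253], [-0.96, -0.265, -0.089, -0.578], [0.001, 0.317, -0.948, 0.375], [0.0, 0.0, 0.0, 1.0]] [[297.1, 0.0, 278.7], [0.0, 297.1, 207.6], [0.0, 0.0, 1.0]] [0.01225847 0.         0.         0.         0.        ]
utensil_box []
release_top []
turner []
handle_end []
honey_jar []
sardine_tin []
tea_glass []
paprika_jar []
0.0187
```

Run:
```python
import cv2
a=cv2.imread('pics/top0.png')[100:320,150:430]; cv2.imwrite('pics/top0z.png',cv2.resize(a,None,fx=2.8,fy=2.7,interpolation=cv2.INTER_CUBIC))
a=cv2.imread('pics/scene0.png')[160:310,150:400]; cv2.imwrite('pics/scene0z.png',cv2.resize(a,None,fx=3,fy=3,interpolation=cv2.INTER_CUBIC))
```

```text
(no output)
```

View pics/top0.png

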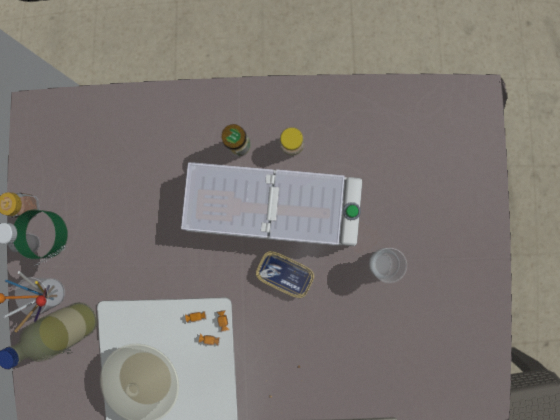

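View pics/scene0.png

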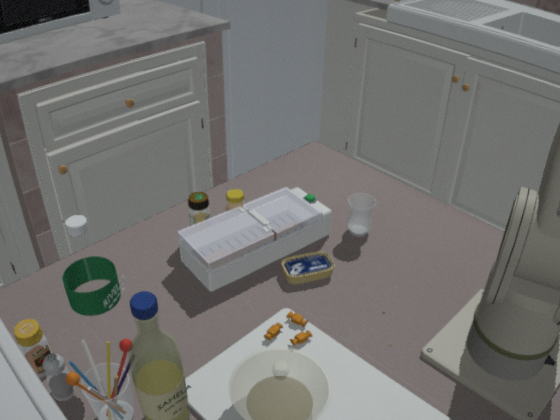

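```bash
ls pics
```

```text
scene0.png
scene0z.png
top0.png
top0z.png
wrist0.png
```

View pics/top0z.png

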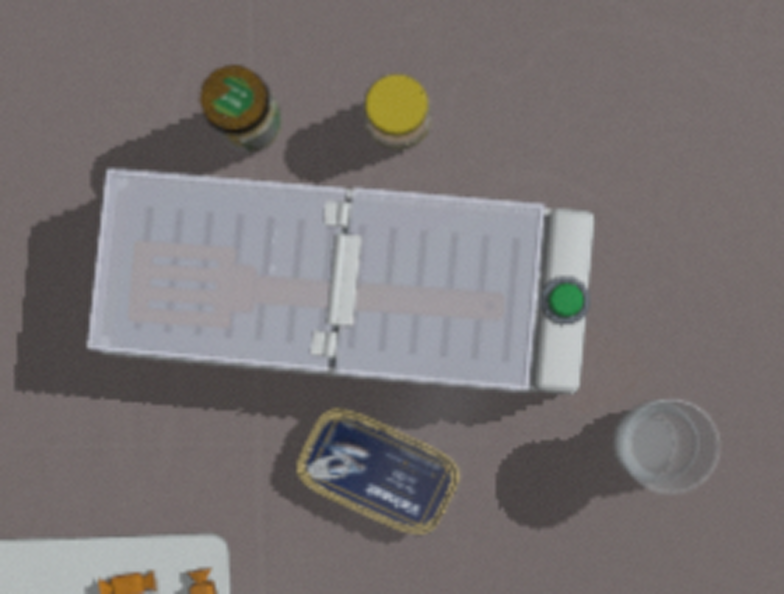

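Run:
```python
from h import *
o,c=shot('top','top1.png');T=campose(c)
import numpy as np
g=c['color'].astype(int); m=(g[...,1]>g[...,0]+30)&(g[...,1]>g[...,2]+30); m[:, :330]=0; m[:,:][:190]=0; m[230:]=0;m[:,370:]=0
v,u=np.nonzero(m); print(len(u),u.min(),u.max(),v.min(),v.max(),u.mean(),v.mean())
print('button',atz(c,T,(u.mean(),v.mean()),.079))
m=cams.outline_of('top','utensil_box')
for x in m[:1]:
    cn=cv2.findContours(x['region'].astype(np.uint8),0,2)[0]; k=max(cn,key=cv2.contourArea); print(x['conf'],cv2.minAreaRect(k),cv2.approxPolyDP(k,4,True)[:,0].tolist())
for uv in [(361,179),(357,244),(344,178),(342,243),(190,165),(183,231)]:
    print(uv,atz(c,T,uv,.07).round(4),atz(c,T,uv,.08).round(4))
for t,z in [('honey_jar',.068),('sardine_tin',.025),('tea_glass',.087),('paprika_jar',.105)]:
    r=cams.recognise('top',t)[0]; b=r['box']; print(t,b,atz(c,T,(b[0]+b[2]/2,b[1]+b[3]/2),z*.7).round(3),r['conf'])
```

```text
107 347 357 205 216 351.98130841121497 210.55140186915887
button [ 0.52047029 -0.02353371  0.079     ]
0.56 ((271.81378173828125, 203.09939575195312), (177.46290588378906, 72.04674530029297), 5.599339485168457) [[187, 166], [182, 229], [330, 245], [356, 243], [362, 185], [358, 177]]
(361, 179) [ 0.5777 -0.0424  0.07  ] [ 0.5766 -0.0413  0.08  ]
(357, 244) [ 0.4606 -0.0319  0.07  ] [ 0.4607 -0.0309  0.08  ]
(344, 178) [ 0.5802 -0.0116  0.07  ] [ 0.579  -0.0108  0.08  ]
(342, 243) [ 0.463  -0.0049  0.07  ] [ 0.4631 -0.0042  0.08  ]
(190, 165) [0.611  0.2689 0.07  ] [0.6095 0.2668 0.08  ]
(183, 231) [0.4903 0.2829 0.07  ] [0.4901 0.2807 0.08  ]
honey_jar [280.7, 129.6, 24.1, 24.5] [0.653 0.08  0.048] 0.75
sardine_tin [253.2, 249.4, 62.8, 51.1] [0.404 0.101 0.018] 0.64
tea_glass [368.7, 249.0, 40.0, 33.4] [ 0.42  -0.09   0.061] 0.94
paprika_jar [222.1, 122.3, 31.1, 37.3] [0.652 0.18  0.074] 0.91
```

```bash
cat > fit.py <<'E'
from h import *
from scipy.optimize import least_squares
o,c=shot('top','top2.png');T=campose(c)
P=np.array([[-160,-62,70],[-160,62,70],[-130,-62,70],[-130,62,70],[-145,0,80],[160,-60,80],[160,60,80]])/1e3
U=np.array([[361.4,178.1],[356.1,244.4],[347.5,177.4],[341.8,243.7],[352,210.6],[188.6,163],[182.1,228.9]])
def W(p,Q): 
    Rz=R.from_euler('z',p[2]).as_matrix(); return Q@Rz.T+np.array([p[0],p[1],0])
f=lambda p:(proj(c,T,W(p,P))-U).ravel()
s=least_squares(f,[.535,.121,1.47],loss='soft_l1'); print(s.x,np.degrees(s.x[2])); print(f(s.x).reshape(-1,2).round(1))
np.save('box.npy',s.x)
Q=np.array([[-160,-62,70],[-160,62,70],[-130,62,70],[-130,-62,70],[-127,-58,80],[-127,58,80],[2,58,80],[2,-58,80],[159,-58,80],[159,58,80],[-145,0,80],[-145,11.5,80],[-145,-11.5,80]])/1e3
im=c['color'].copy()[100:320,150:430]; im=cv2.resize(im,None,fx=2.8,fy=2.7)
for q in proj(c,T,W(s.x,Q)): cv2.circle(im,(int((q[0]-150)*2.8),int((q[1]-100)*2.7)),2,(0,0,255),-1)
cv2.imwrite('pics/fit.png',im)
print(R.from_quat(o['ee_rot']).as_matrix().round(3).tolist())
# turner in image zoom: handle end (503,305), blade end (132,282)
z=lambda u,v:(150+u/2.8,100+v/2.7)
for uv in [(505,305),(350,295),(131,283)]:
    p=atz(c,T,z(*uv),.026); d=p-np.array([s.x[0],s.x[1],0]); print('turner',p.round(4),R.from_euler('z',-s.x[2]).apply(d).round(4))
E
python3 fit.py
```

```text
[0.53624337 0.11894438 1.46091261] 83.7041269820529
[[ 2.  -0.6]
 [ 1.7  1.5]
 [-0.5 -1.4]
 [-0.6  0.8]
 [ 1.  -0. ]
 [-1.1 -0. ]
 [-1.2 -0.1]]
[[0.0, 0.28, -0.96], [-0.0, -0.96, -0.28], [-1.0, 0.0, -0.0]]
turner [0.5195 0.0123 0.026 ] [-0.1078  0.0049  0.026 ]
turner [0.5288 0.1163 0.026 ] [-0.0034  0.0071  0.026 ]
turner [0.5405 0.2652 0.026 ] [0.1459 0.0118 0.026 ]
```

View pics/fit.png

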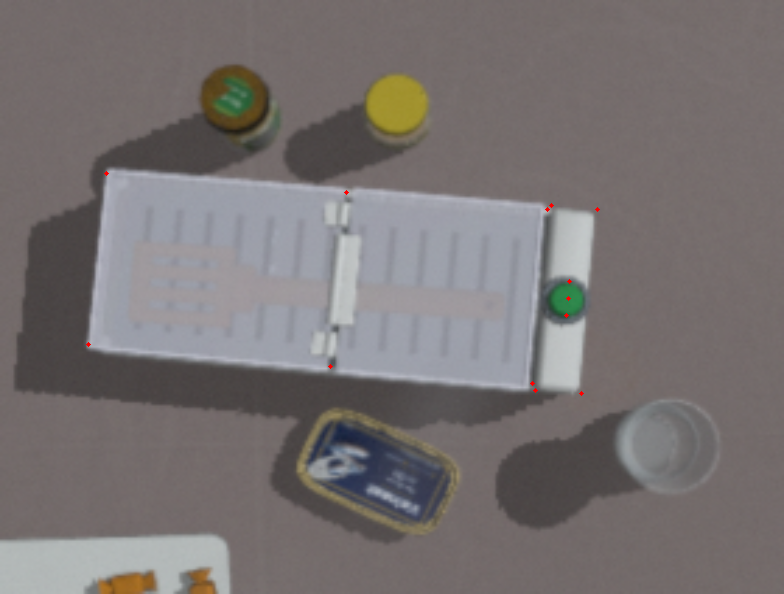

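```bash
cat > plan.py <<'E'
import sys
from h import *
bx=np.load('box.npy')
def toolrot(lean,yaw=None):
    yaw=bx[2] if yaw is None else yaw
    ex=np.array([np.cos(yaw),np.sin(yaw),0]); ey=np.array([-ex[1],ex[0],0])
    M=np.column_stack([[0,0,-1],-ey,-ex])
    return R.from_matrix(M)*R.from_rotvec([0,np.radians(lean),0])
def b2w(p):
    return R.from_euler('z',bx[2]).apply(np.array(p)/1e3)+[bx[0],bx[1],0]
def w2b(p): return R.from_euler('z',-bx[2]).apply(np.array(p)-[bx[0],bx[1],0])*1e3
def lean_of(q):
    E=R.from_euler('z',bx[2]).inv()*R.from_quat(q); x=E.as_matrix()[:,0]; y=E.as_matrix()[:,1]
    return np.degrees(np.arctan2(x[0],-x[2])),y.round(3)
def rows(p1,r1,n,grip,start=None):
    o=manip.get_obs(); p0,r0=(np.array(o['position']),R.from_quat(o['ee_rot'])) if start is None else start
    rv=(r0.inv()*r1).as_rotvec(); out=[]
    pp,rr=p0,r0
    for i in range(1,n+1):
        p=p0+(p1-p0)*i/n; r=r0*R.from_rotvec(rv*i/n)
        d=rr.inv().apply(p-pp)*1e3; t=(rr.inv()*r).as_rotvec()
        # rounding error carried
        d=d.round(1); t=t.round(4)
        out.append(' '.join('%g'%x for x in [*d,*t,grip])); 
        pp=pp+rr.apply(d/1e3); rr=rr*R.from_rotvec(t)
    return out
def stat():
    o=manip.get_obs(); print('t %.2f'%o['clock'],'box-frame tcp',w2b(o['position']).round(1),'lean',lean_of(o['ee_rot']),'F',np.round(o['ft_force'],1),'grip %.3f'%o['grip_width'])
E
python3 - <<'E'
from plan import *
stat()
for i,r in enumerate(rows(b2w([-145,0,190]),toolrot(10),18,0)): print(r)
E
```

```text
t 1.70 box-frame tcp [-754.2  280.2  231.4] lean (np.float64(-0.005071879902458298), array([-0.924, -0.384,  0.   ])) F [ 0.6 -0.2  0.7] grip 1.001
2.3 -25.3 -27.4 -0.0652 0.0086 -0.0057 0
2.7 -23.4 -28.9 -0.0652 0.0085 -0.0057 0
3 -21.5 -30.4 -0.0653 0.0086 -0.0057 0
3.5 -19.5 -31.6 -0.0652 0.0085 -0.0058 0
3.8 -17.3 -32.9 -0.0652 0.0086 -0.0057 0
4.2 -15.1 -33.8 -0.0652 0.0085 -0.0057 0
4.6 -12.8 -34.8 -0.0652 0.0086 -0.0057 0
4.9 -10.6 -35.4 -0.0653 0.0085 -0.0057 0
5.3 -8.2 -36.1 -0.0652 0.0086 -0.0057 0
5.7 -5.7 -36.4 -0.0652 0.0085 -0.0057 0
5.9 -3.4 -36.7 -0.0652 0.0086 -0.0058 0
6.4 -0.9 -36.8 -0.0652 0.0085 -0.0057 0
6.6 1.5 -36.7 -0.0653 0.0086 -0.0057 0
6.9 3.9 -36.5 -0.0652 0.0085 -0.0057 0
7.2 6.3 -36 -0.0652 0.0086 -0.0057 0
7.5 8.7 -35.5 -0.0652 0.0085 -0.0057 0
7.7 11.1 -34.8 -0.0652 0.0086 -0.0057 0
7.9 13.3 -34 -0.0653 0.0085 -0.0058 0
```

```bash
python3 -m handwheel '2 -25 -27 -0.065 0.0085 -0.006 0; 3 -23 -29 -0.065 0.0085 -0.006 0; 3 -21.5 -30 -0.065 0.0085 -0.006 0; 3.5 -19.5 -31.5 -0.065 0.0085 -0.006 0; 4 -17 -33 -0.065 0.0085 -0.006 0; 4 -15 -34 -0.065 0.0085 -0.006 0; 4.5 -13 -35 -0.065 0.0085 -0.006 0; 5 -10.5 -35.5 -0.065 0.0085 -0.006 0' 40
python3 - <<'E'
from plan import *
stat()
for i,r in enumerate(rows(b2w([-145,0,190]),toolrot(10),10,0)): print(r)
E
```

```text
clock: 2.5
position: [0.3294, -0.3441, 0.2132]
ee_rot: [0.671, 0.297, -0.629, 0.257]
ft_force: [1.6, -0.6, 0.8]
grip_width: -0.001
t 2.50 box-frame tcp [-483.   154.8  213.2] lean (np.float64(4.492888705809819), array([-0.607, -0.794, -0.028])) F [ 1.6 -0.6  0.8] grip -0.001
5.3 -8.2 -35.9 -0.0651 0.0085 -0.0055 0
5.7 -5.8 -36.4 -0.0652 0.0084 -0.0056 0
6.1 -3.3 -36.6 -0.0651 0.0085 -0.0055 0
6.3 -1 -36.7 -0.0652 0.0084 -0.0055 0
6.7 1.5 -36.6 -0.0651 0.0085 -0.0056 0
6.9 3.9 -36.4 -0.0652 0.0084 -0.0055 0
7.2 6.3 -36 -0.0651 0.0085 -0.0055 0
7.5 8.6 -35.4 -0.0652 0.0084 -0.0056 0
7.8 11 -34.8 -0.0651 0.0085 -0.0055 0
7.9 13.3 -33.9 -0.0652 0.0085 -0.0055 0
```

```bash
python3 -m handwheel '5.5 -8 -36 -0.065 0.0085 -0.0055 0; 5.5 -6 -36.5 -0.065 0.0085 -0.0055 0; 6 -3 -36.5 -0.065 0.0085 -0.0055 0; 6.5 -1 -36.5 -0.065 0.0085 -0.0055 0; 6.5 1.5 -36.5 -0.065 0.0085 -0.0055 0; 7 4 -36.5 -0.065 0.0085 -0.0055 0; 7 6 -36 -0.065 0.0085 -0.0055 0; 7.5 8.5 -35.5 -0.065 0.0085 -0.0055 0' && python3 -m handwheel '8 11 -35 -0.065 0.0085 -0.0055 0; 8 13 -34 -0.065 0.0085 -0.0055 0;0 0 0 0 0 0 0'
python3 - <<'E'
from plan import *
stat()
o,c=shot('wrist','w1.png'); T=campose(c,o)
im=c['color'].copy()
Q=np.array([[-160,-62,70],[-160,62,70],[-130,62,70],[-130,-62,70],[2,58,80],[2,-58,80],[-145,0,80],[-145,11.5,80],[-145,-11.5,80],[-108,5,26]])
for q in proj(c,T,np.array([b2w(x) for x in Q])): cv2.circle(im,tuple(int(round(v)) for v in q),2,(0,0,255),-1)
cv2.imwrite('pics/w1o.png',cv2.resize(im,(800,600)))
E
```

```text
clock: 3.3
position: [0.4829, -0.0897, 0.1949]
ee_rot: [0.597, 0.472, -0.514, 0.397]
ft_force: [1.5, -1.6, 0.2]
grip_width: 0.003
clock: 3.6
position: [0.5218, -0.0217, 0.19]
ee_rot: [0.57, 0.513, -0.477, 0.429]
ft_force: [-0.6, 0.0, -0.1]
grip_width: -0.001
t 3.60 box-frame tcp [-141.4   -1.1  190. ] lean (np.float64(10.186565230746623), array([ 0.004, -1.   ,  0.001])) F [-0.6  0.  -0.1] grip -0.001
```

View pics/w1o.png

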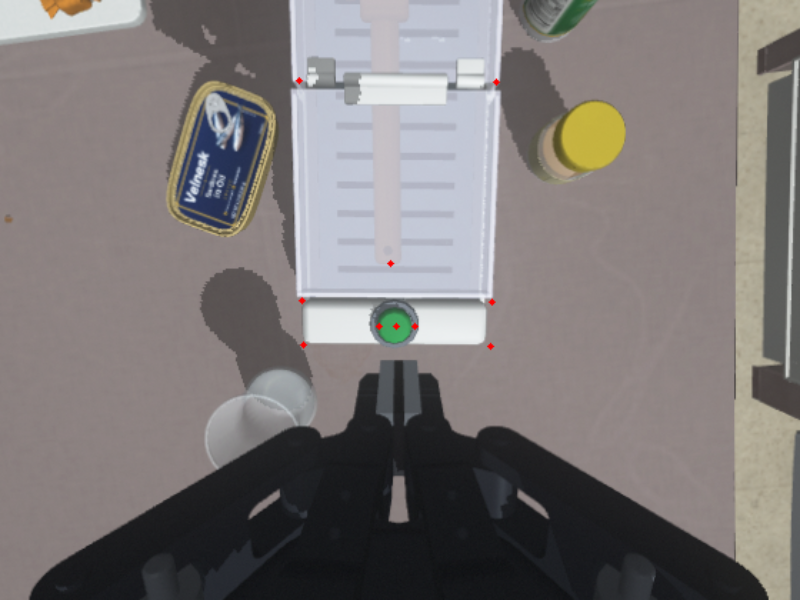

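Run:
```python
from plan import *
for i,r in enumerate(rows(b2w([-145.5,0.5,86]),toolrot(10),7,0)): print(r)
```

```text
14.6 -0.1 2.8 0 -0.0002 0.0001 0
14.5 -0.2 2.8 0.0001 -0.0003 0 0
14.6 -0.1 2.8 0 -0.0002 0.0001 0
14.6 -0.2 2.8 0.0001 -0.0003 0 0
14.5 -0.1 2.7 0 -0.0002 0.0001 0
14.6 -0.2 2.8 0.0001 -0.0003 0 0
14.6 -0.1 2.8 0 -0.0002 0.0001 0
```

```bash
python3 -m handwheel '14.6 -0.2 2.8 0 0 0 0; 14.6 -0.2 2.8 0 0 0 0; 14.6 -0.2 2.8 0 0 0 0; 14.6 -0.2 2.8 0 0 0 0; 14.6 -0.2 2.8 0 0 0 0; 14.6 -0.2 2.8 0 0 0 0; 14.6 -0.2 2.8 0 0 0 0; 0 0 0 0 0 0 0'
python3 - <<'E'
from plan import *
stat()
E
```

```text
clock: 4.45
position: [0.5175, -0.029, 0.084]
ee_rot: [0.571, 0.51, -0.481, 0.427]
ft_force: [-0.5, 0.1, 0.3]
grip_width: -0.002
t 4.45 box-frame tcp [-149.1    2.4   84. ] lean (np.float64(10.02384252911504), array([-0.005, -1.   , -0.003])) F [-0.5  0.1  0.3] grip -0.002
```

```bash
python3 -m handwheel '0 1.5 -3.5 0 0 0 0; 2 0 0.3 0 0 0 0;2 0 0.3 0 0 0 0; 0 0 0 0 0 0 0'
python3 - <<'E'
from plan import *
stat()
E
```

```text
clock: 4.85
position: [0.5209, -0.0249, 0.0825]
ee_rot: [0.572, 0.51, -0.48, 0.428]
ft_force: [0.3, 0.4, -0.3]
grip_width: -0.001
t 4.85 box-frame tcp [-144.6   -0.5   82.5] lean (np.float64(10.019253471147143), array([-0.004, -1.   , -0.   ])) F [ 0.3  0.4 -0.3] grip -0.001
```

```bash
python3 -m handwheel '2 0 0.35 0 0 0 0;2 0 0.35 0 0 0 0; 0 0 0 0 0 0 0'
python3 - <<'E'
from plan import *
stat()
E
python3 -m handwheel '2 0 0.35 0 0 0 0; 0 0 0 0 0 0 0'
python3 - <<'E'
from plan import *
stat()
E
```

```text
clock: 5.15
position: [0.5211, -0.0249, 0.0784]
ee_rot: [0.572, 0.51, -0.479, 0.428]
ft_force: [0.2, -0.1, 2.6]
grip_width: 0.005
t 5.15 box-frame tcp [-144.6   -0.7   78.4] lean (np.float64(10.02717530598748), array([-0.004, -1.   ,  0.   ])) F [ 0.2 -0.1  2.6] grip 0.005
clock: 5.35
position: [0.5211, -0.0249, 0.0764]
ee_rot: [0.572, 0.51, -0.479, 0.428]
ft_force: [0.2, -0.2, 3.6]
grip_width: 0.0
t 5.35 box-frame tcp [-144.7   -0.7   76.4] lean (np.float64(10.026273410411001), array([-0.004, -1.   ,  0.   ])) F [ 0.2 -0.2  3.6] grip 0.000
```

```bash
python3 -m handwheel '2 0 0.35 0 0 0 0;1.2 0 0.2 0 0 0 0; 0 0 0 0 0 0 0'
python3 - <<'E'
from plan import *
stat()
E
```

```text
clock: 5.65
position: [0.5213, -0.0249, 0.0743]
ee_rot: [0.572, 0.51, -0.48, 0.428]
ft_force: [-5.9, -1.8, 16.8]
grip_width: 0.003
t 5.65 box-frame tcp [-144.6   -0.9   74.3] lean (np.float64(10.008224301429966), array([-0.004, -1.   ,  0.   ])) F [-5.9 -1.8 16.8] grip 0.003
```

```bash
python3 -m handwheel '0 0 0 0 0 0 0;0 0 0 0 0 0 0'
python3 - <<'E'
from plan import *
stat()
o,c=shot('scene','s2.png')
cv2.imwrite('pics/s2z.png',cv2.resize(c['color'][150:310,150:400],None,fx=3,fy=3,interpolation=2))
E
```

```text
clock: 5.85
position: [0.5213, -0.0249, 0.0743]
ee_rot: [0.572, 0.51, -0.48, 0.428]
ft_force: [-5.6, -2.1, 17.9]
grip_width: 0.002
t 5.85 box-frame tcp [-144.6   -0.9   74.3] lean (np.float64(10.00434933332024), array([-0.004, -1.   ,  0.001])) F [-5.6 -2.1 17.9] grip 0.002
```

View pics/s2z.png

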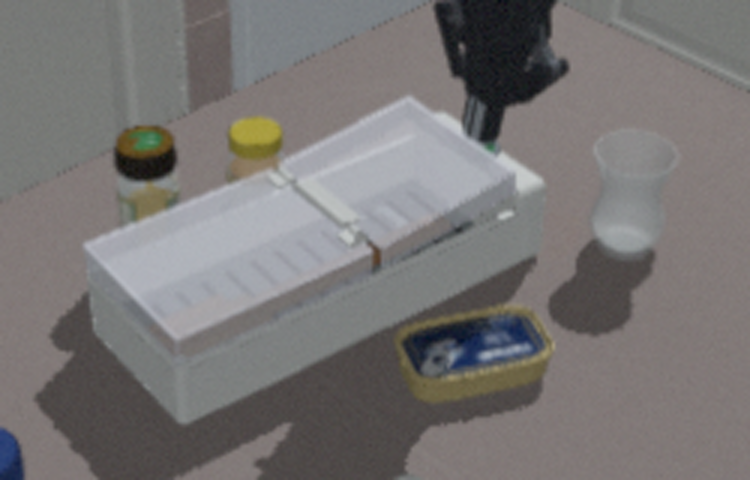

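```bash
python3 -m handwheel '-10 0 0 0 0 0 0;-20 0 0 0 0 0 0;-25 0 0 0 0 0 0;-25 0 0 0 0 0 0;-25 0 0 0 0 0 40;-25 0 0 0 0 0 40;0 0 0 0 0 0 40;0 0 0 0 0 0 40' && python3 -m handwheel '0 0 0 0 0 0 40;0 0 0 0 0 0 40;0 0 0 0 0 0 40;0 0 0 0 0 0 40;0 0 0 0 0 0 40;0 0 0 0 0 0 40;0 0 0 0 0 0 40;0 0 0 0 0 0 40'
python3 - <<'E'
from plan import *
stat()
o,c=shot('scene','s3.png')
cv2.imwrite('pics/s3z.png',cv2.resize(c['color'][150:310,150:400],None,fx=3,fy=3,interpolation=2))
E
```

```text
clock: 6.7
position: [0.5181, -0.0474, 0.2009]
ee_rot: [0.572, 0.51, -0.48, 0.428]
ft_force: [-0.7, 0.8, -1.6]
grip_width: 0.469
clock: 7.5
position: [0.5183, -0.0473, 0.2011]
ee_rot: [0.572, 0.51, -0.48, 0.428]
ft_force: [0.2, -0.6, -0.0]
grip_width: 0.464
t 7.50 box-frame tcp [-167.2   -0.4  201.1] lean (np.float64(10.027350592056683), array([-0.004, -1.   , -0.   ])) F [ 0.2 -0.6 -0. ] grip 0.464
```

View pics/s3z.png

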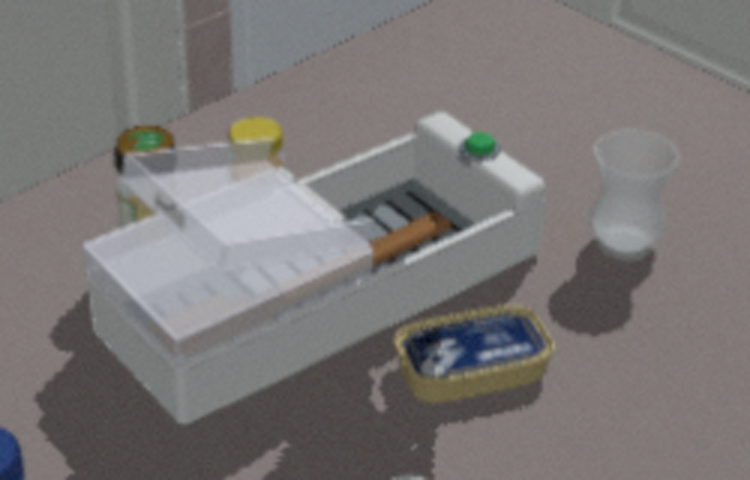

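The flap is folded back over the hood, the green button is up at about (480,143), and the handle is exposed with its end near (443,222). Next I measure the handle with the wrist camera.

Run:
```python
from plan import *
o,c=shot('wrist','w2.png'); T=campose(c,o)
im=c['color'].copy()
g=c['color'].astype(int)
m=((g[...,2]-g[...,0])>40)&(g[...,2]<220); 
# restrict to box opening
Q=[[-128,-56,28],[-128,56,28],[-5,56,28],[-5,-56,28]]
pol=proj(c,T,np.array([b2w(x) for x in Q])).round().astype(int); k=np.zeros(m.shape,np.uint8); cv2.fillPoly(k,[pol],1)
m=m&(k>0)
n,l,s,_=cv2.connectedComponentsWithStats(m.astype(np.uint8)); j=1+s[1:,4].argmax(); m=l==j
v,u=np.nonzero(m); print(len(u),s[j])
W=np.array([w2b(atz(c,T,(a,b),.028)) for a,b in zip(u,v)])
print('x range',np.percentile(W[:,0],[0,1,50,99,100]).round(1))
for lo,hi in [(-115,-100),(-100,-85),(-85,-70),(-70,-55),(-55,-40),(-40,-20),(-20,-5)]:
    q=W[(W[:,0]>lo)&(W[:,0]<hi)]; 
    if len(q): print(lo,hi,len(q),q[:,1].min().round(1),q[:,1].max().round(1),q[:,1].mean().round(1))
d=[w2b(atdepth(c,T,(a,b))) for a,b in zip(u[::40],v[::40])]; print(np.median(d,0).round(1))
im[m]=(0,0,255)
cv2.imwrite('pics/w2o.png',np.hstack([c['color'],im])[:, ::1] if 0 else cv2.resize(im,(800,600)))
cv2.imwrite('pics/w2.png',cv2.resize(c['color'],(800,600)))
```

```text
1719 [ 261   59   20  101 1719]
x range [-107.8 -105.7  -52.4   -5.8   -5.6]
-115 -100 81 0.2 15.4 8.4
-100 -85 223 -2.1 16.3 6.9
-85 -70 252 -2.1 16.3 7.0
-70 -55 259 -1.1 17.0 7.6
-55 -40 270 -1.2 16.9 7.8
-40 -20 361 -1.3 17.5 7.7
-20 -5 273 -1.3 17.5 8.4
[-51.4   8.4  28.1]
```

View pics/w2o.png

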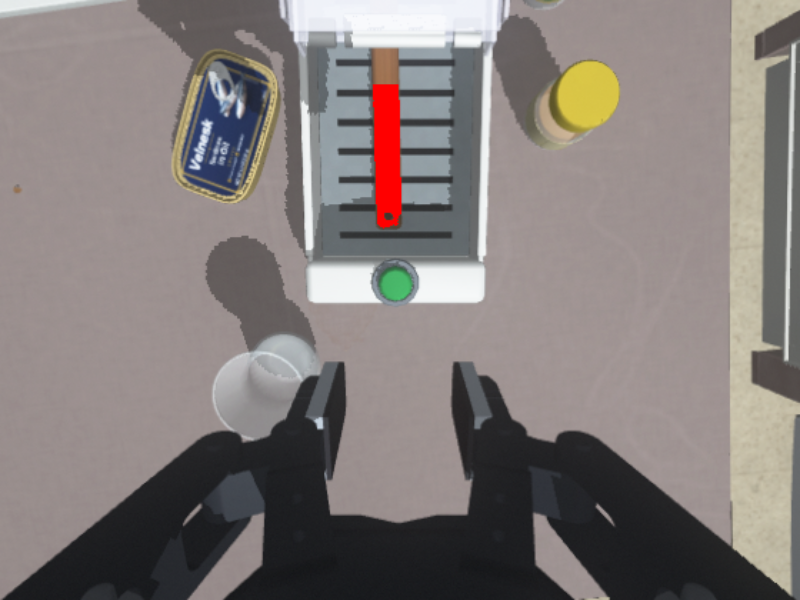

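Run:
```python
from plan import *
r1=toolrot(10,bx[2]+0.019)
for i,r in enumerate(rows(b2w([-61,7.2,100]),r1,6,40)): print(r)
print()
for i,r in enumerate(rows(b2w([-61,7.2,40]),r1,3,40,(b2w([-61,7.2,100]),r1))): print(r)
```

```text
19.7 -1.3 -14.5 -0.0038 -0.0001 -0.0006 40
19.6 -1.3 -14.5 -0.0038 -0.0001 -0.0007 40
19.7 -1.2 -14.5 -0.0038 -0 -0.0006 40
19.7 -1.1 -14.5 -0.0039 -0.0001 -0.0006 40
19.7 -1.1 -14.5 -0.0038 -0.0001 -0.0007 40
19.6 -1 -14.6 -0.0038 -0.0001 -0.0006 40

19.7 -0 3.5 0 0 0 40
19.7 0 3.4 0 0 0 40
19.7 0 3.5 0 0 0 40
```

```bash
python3 -m handwheel '19.7 -1.2 -14.5 -0.0038 0 -0.0006 40;19.7 -1.2 -14.5 -0.0038 0 -0.0006 40;19.7 -1.2 -14.5 -0.0038 0 -0.0006 40;19.7 -1.2 -14.5 -0.0038 0 -0.0006 40;19.7 -1.2 -14.5 -0.0038 0 -0.0006 40;19.7 -1.2 -14.5 -0.0038 0 -0.0006 40;0 0 0 0 0 0 40;0 0 0 0 0 0 40'
python3 - <<'E'
from plan import *
stat()
r1=toolrot(10,bx[2]+0.019)
for i,r in enumerate(rows(b2w([-61,7.2,35]),r1,4,40)): print(r)
o,c=shot('wrist','w3.png'); cv2.imwrite('pics/w3.png',cv2.resize(c['color'],(800,600)))
E
```

```text
clock: 8.4
position: [0.5221, 0.059, 0.0999]
ee_rot: [0.566, 0.517, -0.474, 0.433]
ft_force: [-0.2, 0.1, 0.4]
grip_width: 0.468
t 8.40 box-frame tcp [-61.1   7.5  99.9] lean (np.float64(10.028541232233351), array([ 0.02, -1.  , -0.  ])) F [-0.2  0.1  0.4] grip 0.468
16 0.1 2.8 0.0001 -0.0001 0.0001 40
16 0 2.8 0.0001 -0.0002 0.0001 40
15.9 0.1 2.8 0.0002 -0.0001 0.0001 40
16 0.1 2.8 0.0001 -0.0001 0 40
```

View pics/w3.png

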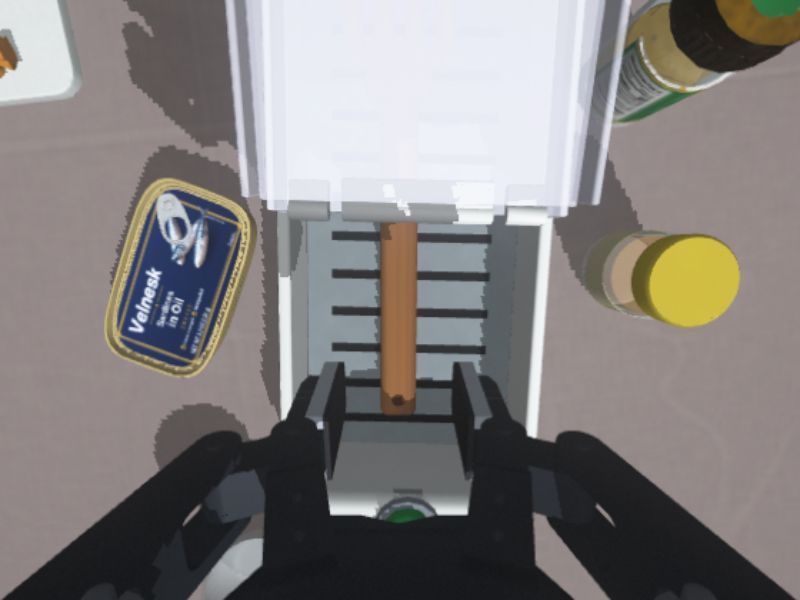

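```bash
python3 -m handwheel '16 0 2.8 0 0 0 40;16 0 2.8 0 0 0 40;16 0 2.8 0 0 0 40;16 0 2.8 0 0 0 40;0 0 0 0 0 0 40'
python3 - <<'E'
from plan import *
stat()
E
python3 -m handwheel '5 0 0.9 0 0 0 40;4 0 0.7 0 0 0 40;2 0 0.35 0 0 0 40;0 0 0 0 0 0 40'
python3 - <<'E'
from plan import *
stat()
E
```

```text
clock: 8.95
position: [0.5216, 0.0579, 0.0339]
ee_rot: [0.566, 0.516, -0.476, 0.432]
ft_force: [0.3, -0.4, 0.1]
grip_width: 0.465
t 8.95 box-frame tcp [-62.3   7.9  33.9] lean (np.float64(9.999808023140167), array([ 0.017, -1.   , -0.002])) F [ 0.3 -0.4  0.1] grip 0.465
clock: 9.35
position: [0.5223, 0.0591, 0.0238]
ee_rot: [0.566, 0.516, -0.475, 0.433]
ft_force: [-0.6, -0.6, 0.4]
grip_width: 0.469
t 9.35 box-frame tcp [-61.    7.3  23.8] lean (np.float64(10.021862191473762), array([ 0.019, -1.   ,  0.   ])) F [-0.6 -0.6  0.4] grip 0.469
```

```bash
python3 -m handwheel '2.8 0 0.5 0 0 0 40;0 0 0 0 0 0 28;0 0 0 0 0 0 24' 30
python3 - <<'E'
from plan import *
stat()
o,c=shot('wrist','w4.png'); cv2.imwrite('pics/w4.png',cv2.resize(c['color'],(800,600)))
E
```

```text
clock: 9.65
position: [0.5222, 0.0593, 0.0209]
ee_rot: [0.566, 0.517, -0.475, 0.433]
ft_force: [0.6, -0.6, -0.4]
grip_width: 0.285
t 9.65 box-frame tcp [-60.9   7.4  20.9] lean (np.float64(10.028935339849163), array([ 0.019, -1.   ,  0.   ])) F [ 0.6 -0.6 -0.4] grip 0.285
```

View pics/w4.png

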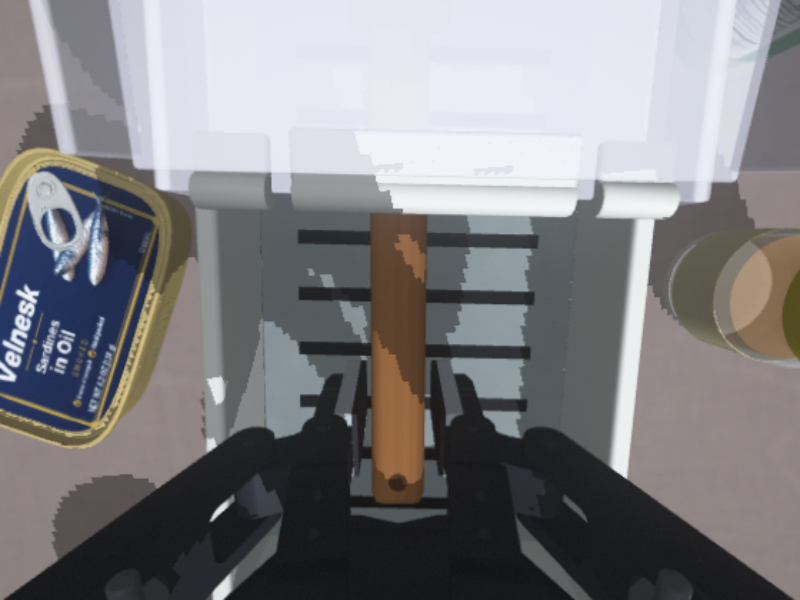

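```bash
python3 -m handwheel '1 0 0.2 0 0 0 24;0 0 0 0 0 0 14;0 0 0 0 0 0 10;0 0 0 0 0 0 10;0 0 0 0 0 0 10' 80
python3 - <<'E'
from plan import *
stat()
E
```

```text
clock: 10.2
position: [0.5224, 0.0592, 0.0201]
ee_rot: [0.566, 0.516, -0.474, 0.433]
ft_force: [-1.5, -0.9, 5.6]
grip_width: 0.204
t 10.20 box-frame tcp [-61.    7.2  20.1] lean (np.float64(10.02149579047925), array([ 0.019, -1.   ,  0.   ])) F [-1.5 -0.9  5.6] grip 0.204
```

```bash
cat >> plan.py <<'E'
yawT=bx[2]+0.019
def turner_tcp(xb,zb,th,y0=7.2,x0=-61,s=208,h=2,lean0=10):
    t=np.radians(th); x=xb-s*np.cos(t)+h*np.sin(t); z=zb+s*np.sin(t)+h*np.cos(t)
    return b2w([x,y0+(x-x0)*0.019,z]),toolrot(lean0-th,yawT)
def chain(wps,grip):
    """wps: list of (xb,zb,th); each waypoint one row"""
    o=manip.get_obs(); pp,rr=np.array(o['position']),R.from_quat(o['ee_rot'])
    for w in wps:
        p,r=turner_tcp(*w); d=(rr.inv().apply(p-pp)*1e3).round(1); t=(rr.inv()*r).as_rotvec().round(4)
        pp=pp+rr.apply(d/1e3); rr=rr*R.from_rotvec(t)
        print(' '.join('%g'%x for x in [*d,*t,grip]))
E
python3 - <<'E'
from plan import *
chain([(146.5,19.5,0),(146,21,0.5),(145.5,22,1.5),(145,22,2.5),(144.5,22,3.5),(144,22,4.5)],10)
E
```

```text
-1.5 0 0.3 -0 -0.0004 -0.0005 10
-3.3 0 -0.1 -0 -0.0087 0 10
-4.6 0 -0.4 -0 -0.0175 0 10
-3.7 0 -0.2 -0 -0.0174 0 10
-3.6 0 -0.2 -0 -0.0175 0 10
-3.6 0 -0.2 -0 -0.0174 0 10
```

```bash
python3 -m handwheel '-1.5 0 0.3 0 0 0 10;-3.3 0 -0.1 0 -0.0087 0 10;-4.6 0 -0.4 0 -0.0175 0 10;-3.7 0 -0.2 0 -0.0175 0 10;-3.6 0 -0.2 0 -0.0175 0 10;-3.6 0 -0.2 0 -0.0175 0 10;0 0 0 0 0 0 10;0 0 0 0 0 0 10'
python3 - <<'E'
from plan import *
stat()
o,c=shot('scene','s4.png')
cv2.imwrite('pics/s4z.png',cv2.resize(c['color'][150:310,150:400],None,fx=3,fy=3,interpolation=2))
E
```

```text
clock: 11.0
position: [0.522, 0.0572, 0.04]
ee_rot: [0.547, 0.499, -0.496, 0.453]
ft_force: [-0.4, 1.0, -0.5]
grip_width: 0.203
t 11.00 box-frame tcp [-63.    7.4  40. ] lean (np.float64(5.51403696438319), array([ 0.019, -1.   ,  0.   ])) F [-0.4  1.  -0.5] grip 0.203
```

View pics/s4z.png

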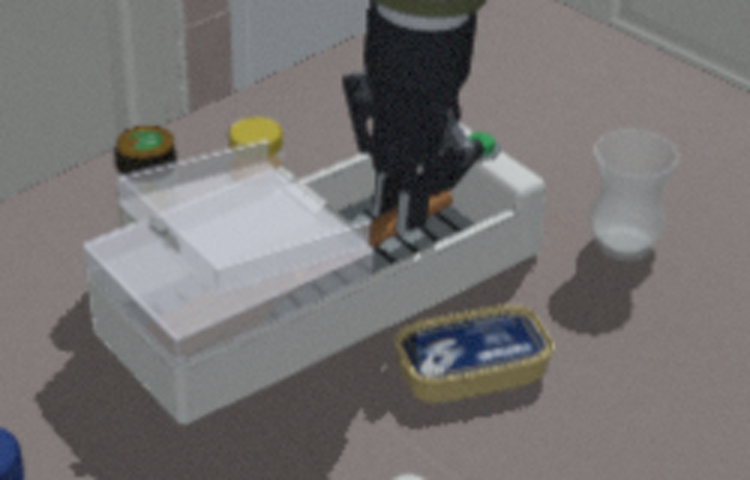

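```bash
cat > pitch.py <<'E'
from plan import *
import sys
o,c=shot('wrist',sys.argv[1]); T=campose(c,o); g=c['color'].astype(int)
m=((g[...,2]-g[...,0])>40)&(g[...,2]<225)&(c['depth']>0)&(c['depth']<.35)
v,u=np.nonzero(m); p=cv2.undistortPoints(np.stack([u,v],1)[:,None].astype(float),c['camera_matrix'],c['distortion'])[:,0]
d=c['depth'][v,u]; P=np.column_stack([p*d[:,None],d]); P=P@T[:3,:3].T+T[:3,3]
tcp=np.array(o['position']); B=w2b(P); tb=w2b(tcp)
k=(abs(B[:,1]-tb[1])<9)&(B[:,0]<tb[0]+70)&(B[:,0]>tb[0]-70)&(abs(B[:,2]-tb[2])<45); B=B[k]
# robust line fit
f=cv2.fitLine(B[:,[0,2]].astype(np.float32),cv2.DIST_HUBER,0,.01,.01).ravel()
print('n',len(B),'pitch deg',np.degrees(np.arctan(f[1]/f[0])),'x',B[:,0].min(),B[:,0].max(),'z at tcp x',f[3]+(tb[0]-f[2])*f[1]/f[0])
for a in range(int(tb[0])-60,int(tb[0])+60,15):
    q=B[(B[:,0]>a)&(B[:,0]<a+15)]
    if len(q)>5: print(a,len(q),np.median(q[:,2]).round(1),np.median(q[:,1]).round(1))
stat(); cv2.imwrite('pics/'+sys.argv[1],cv2.resize(c['color'],(800,600)))
E
python3 pitch.py w5.png
```

```text
n 6125 pitch deg -4.679932 x -109.11819826610129 -3.7649415613039388 z at tcp x 48.26577924684952
-123 26 51.1 8.0
-108 852 51.3 7.3
-93 908 50.1 7.3
-78 875 48.9 7.5
-63 894 47.7 7.9
-48 912 46.4 8.6
-33 902 45.2 9.0
-18 756 44.0 8.1
t 11.10 box-frame tcp [-63.3   7.5  39.8] lean (np.float64(5.519668321970478), array([ 0.019, -1.   , -0.   ])) F [ 1.1  0.3 -0.6] grip 0.202
```

View pics/w5.png

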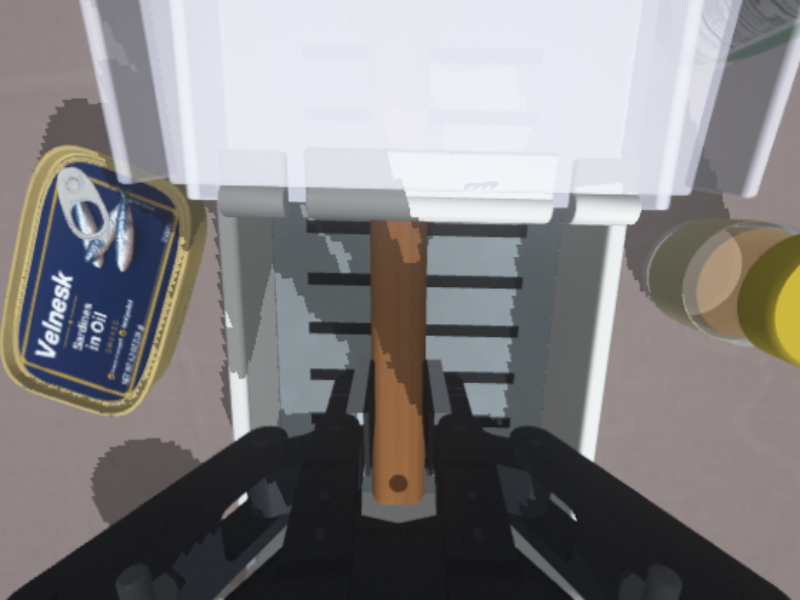

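Run:
```python
from plan import *
n=8
chain([(144-4*i/n,22,4.5+10.5*i/n) for i in range(1,n+1)],10)
```

```text
-5.3 0.4 -0.6 -0.0002 -0.0233 0.0002 10
-4.7 -0 -0.4 -0 -0.0229 -0 10
-4.7 -0 -0.5 -0 -0.0229 -0 10
-4.6 -0 -0.4 -0 -0.0229 -0 10
-4.7 -0 -0.4 -0 -0.0229 -0 10
-4.7 -0 -0.4 -0 -0.0229 -0 10
-4.6 -0 -0.5 -0 -0.0229 -0 10
-4.7 -0 -0.4 -0 -0.0229 -0 10
```

```bash
python3 -m handwheel '-5 0.2 -0.6 0 -0.023 0 10;-4.7 0 -0.4 0 -0.023 0 10;-4.7 0 -0.4 0 -0.023 0 10;-4.7 0 -0.4 0 -0.023 0 10;-4.7 0 -0.4 0 -0.023 0 10;-4.7 0 -0.4 0 -0.023 0 10;-4.7 0 -0.4 0 -0.023 0 10;-4.7 0 -0.4 0 -0.023 0 10' && python3 -m handwheel '0 0 0 0 0 0 10;0 0 0 0 0 0 10'
python3 pitch.py w6.png
python3 - <<'E'
from plan import *
o,c=shot('scene','s5.png')
cv2.imwrite('pics/s5z.png',cv2.resize(c['color'][150:310,150:400],None,fx=3,fy=3,interpolation=2))
print('targets',w2b(turner_tcp(140,22,15)[0]))
n=14
chain([(140-165*i/n*np.cos(.262),22+165*i/n*np.sin(.262),15) for i in range(1,n+1)][:3],10)
E
```

```text
clock: 11.9
position: [0.5224, 0.0598, 0.0783]
ee_rot: [-0.498, -0.455, 0.545, -0.498]
ft_force: [0.1, 0.3, -0.7]
grip_width: 0.204
clock: 12.1
position: [0.5224, 0.0599, 0.0779]
ee_rot: [-0.499, -0.455, 0.544, -0.497]
ft_force: [0.3, 0.4, -1.0]
grip_width: 0.203
n 5376 pitch deg -15.2390785 x -103.93467934320817 -7.966000844308373 z at tcp x 86.40403812963477
-105 693 96.2 7.4
-90 936 92.4 7.1
-75 904 88.4 7.2
-60 926 84.3 7.6
-45 938 80.1 8.4
-30 850 76.3 9.2
-15 129 73.6 10.4
t 12.15 box-frame tcp [-60.6   7.3  77.7] lean (np.float64(-5.01990863780211), array([ 0.019, -1.   , -0.   ])) F [ 0.4  0.1 -0.2] grip 0.204
targets [-60.39493378   7.21149626  77.76621303]
-2.2 0.2 11.3 -0.0005 0.0004 0.0004 10
-2.1 -0 11.6 0 0 -0 10
-2 -0 11.6 0 0 -0 10
```

View pics/s5z.png

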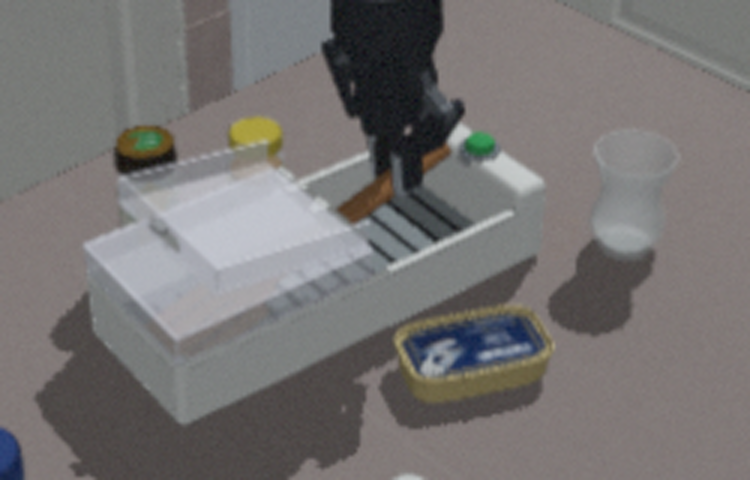

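View pics/w6.png

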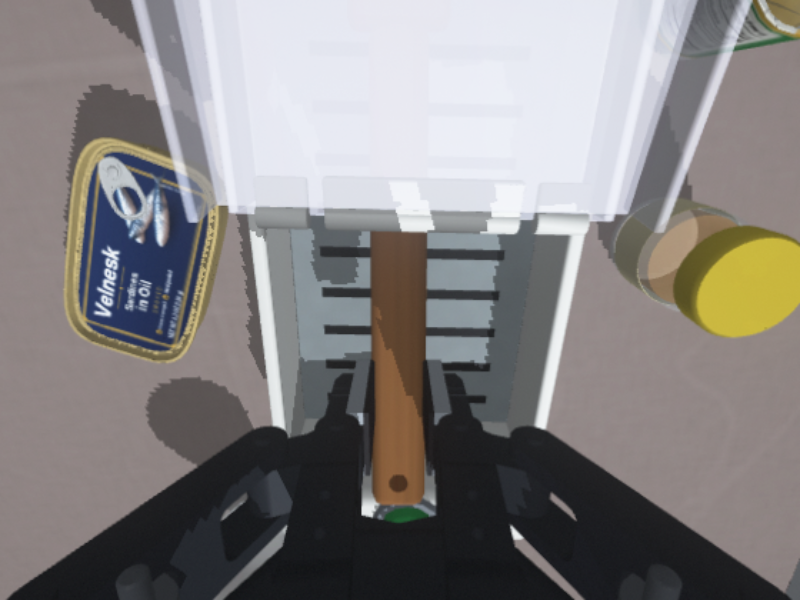

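Run:
```python
from plan import *
w=[(132,22,15),(125,22,15)]
w+=[(125-12*i*np.cos(.262),22+12*i*np.sin(.262),15) for i in range(1,7)]
chain(w,10)
```

```text
0.5 0.2 7.6 -0.0005 0.0004 0.0004 10
0.6 -0 7 0 0 -0 10
-2.1 -0 11.8 0 0 -0 10
-2.1 -0 11.8 0 0 -0 10
-2 -0 11.9 0 0 -0 10
-2.1 -0 11.8 0 0 -0 10
-2.1 -0 11.8 0 0 -0 10
-2.1 -0 11.8 0 0 -0 10
```

```bash
python3 -m handwheel '0.6 0 7.5 0 0 0 10;0.6 0 7 0 0 0 10;-2.1 0 11.8 0 0 0 10;-2.1 0 11.8 0 0 0 10;-2.1 0 11.8 0 0 0 10;-2.1 0 11.8 0 0 0 10;-2.1 0 11.8 0 0 0 10;0 0 0 0 0 0 10'
python3 pitch.py w7.png
python3 - <<'E'
from plan import *
w=[(125-12*i*np.cos(.262),22+12*i*np.sin(.262),15) for i in range(6,15)]
print(w[-1],w2b(turner_tcp(*w[0])[0]))
chain(w,10)
E
```

```text
clock: 13.0
position: [0.516, -0.0146, 0.0941]
ee_rot: [-0.499, -0.454, 0.545, -0.497]
ft_force: [-0.0, -0.5, -0.4]
grip_width: 0.197
n 7611 pitch deg -15.324109 x -178.83605247788478 -65.0386528516597 z at tcp x 102.6445526681625
-180 736 112.5 5.3
-165 938 108.8 5.5
-150 921 104.7 5.2
-135 947 100.6 5.8
-120 1036 96.5 5.6
-105 1099 92.3 5.7
-90 1160 88.1 5.7
t 13.05 box-frame tcp [-133.7    5.7   93.9] lean (np.float64(-5.035494534769771), array([ 0.017, -1.   ,  0.001])) F [-0.   0.2 -1.2] grip 0.203
(np.float64(-37.266812611824065), np.float64(65.51415315502729), 15) [-144.93785347    5.60518078   96.41513581]
-1.6 -0.1 11.4 -0.0017 0.0006 -0.0005 10
-2.1 -0 11.8 -0 0 0 10
-2 -0 11.8 -0 0 0 10
-2.1 -0 11.8 -0 0 0 10
-2.1 -0 11.9 -0 0 0 10
-2.1 -0 11.8 -0 0 0 10
-2.1 -0 11.8 -0 0 0 10
-2.1 -0 11.8 -0 0 0 10
-2.1 -0 11.8 -0 0 0 10
```

View pics/w7.png

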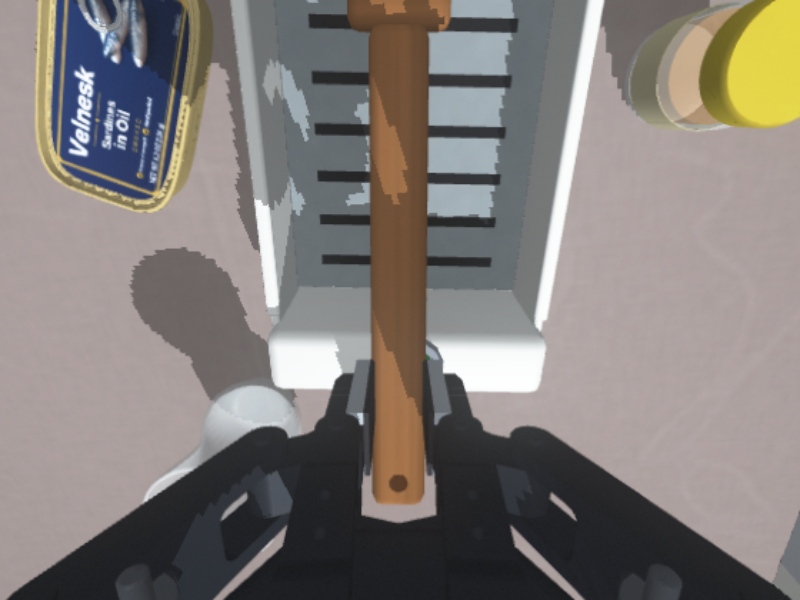

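```bash
python3 -m handwheel '-2 0 11.8 0 0 0 10;-2 0 11.8 0 0 0 10;-2 0 11.8 0 0 0 10;-2 0 11.8 0 0 0 10;-2 0 11.8 0 0 0 10;-2 0 11.8 0 0 0 10;-2 0 11.8 0 0 0 10;-2 0 11.8 0 0 0 10' && python3 -m handwheel '-2 0 11.8 0 0 0 10;0 0 0 0 0 0 10'
python3 pitch.py w8.png
python3 - <<'E'
from plan import *
o,c=shot('scene','s6.png')
cv2.imwrite('pics/s6z.png',cv2.resize(c['color'][100:310,150:430],None,fx=2.8,fy=2.8,interpolation=2))
E
```

```text
clock: 13.85
position: [0.5073, -0.1057, 0.1181]
ee_rot: [-0.499, -0.455, 0.545, -0.497]
ft_force: [0.9, 0.4, -0.3]
grip_width: 0.199
clock: 14.05
position: [0.5063, -0.1183, 0.1212]
ee_rot: [-0.499, -0.454, 0.545, -0.497]
ft_force: [0.9, -0.5, -1.3]
grip_width: 0.206
n 7485 pitch deg -15.308267 x -282.26064721372 -169.10332108204537 z at tcp x 129.76374258030782
-284 733 139.6 3.5
-269 933 135.9 3.7
-254 907 131.8 3.5
-239 961 127.7 4.0
-224 1030 123.5 3.9
-209 1069 119.3 4.1
-194 1110 115.4 4.3
t 14.10 box-frame tcp [-237.8    3.8  121. ] lean (np.float64(-5.027833423300998), array([ 0.018, -1.   ,  0.   ])) F [ 0.2  0.5 -1.1] grip 0.202
```

View pics/w8.png

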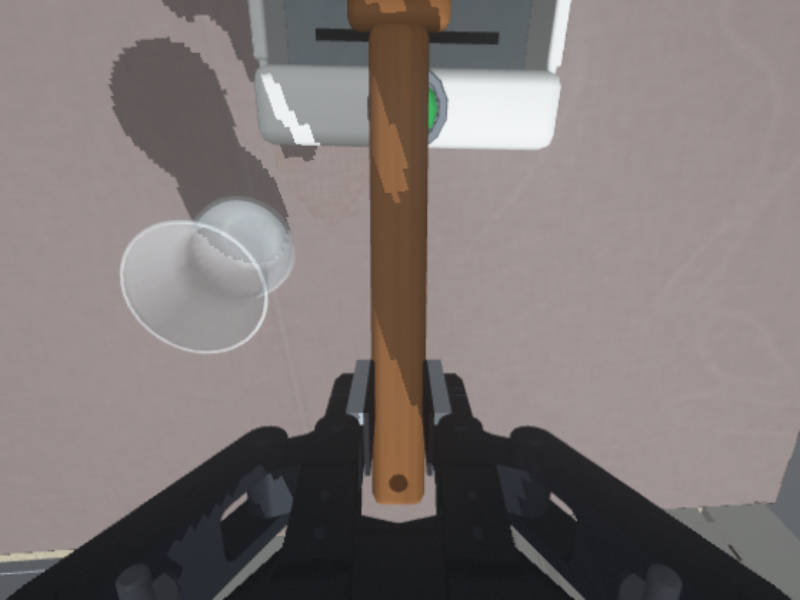

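View pics/s6z.png

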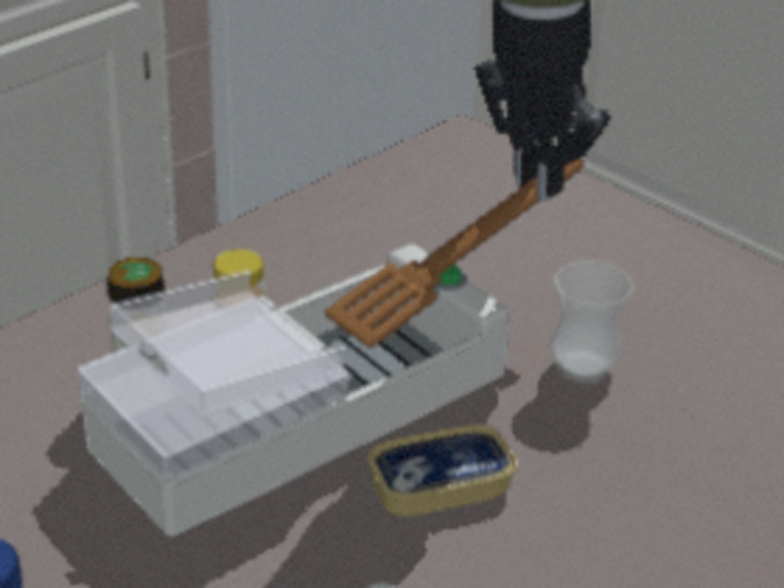

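```bash
python3 -m handwheel '-6 0 1.5 0 0 0 10;-12 0 2 0 0 0 10;-18 0 2 0 0 0 10;-20 0 2 0 0 0 10;-20 0 2 0 0 0 10;-18 0 1.6 0 0 0 10;-12 0 1 0 0 0 10;-6 0 0.5 0 0 0 10' && python3 -m handwheel '0 0 0 0 0 0 10;0 0 0 0 0 0 10;0 0 0 0 0 0 10;0 0 0 0 0 0 10'
python3 pitch.py w9.png
python3 - <<'E'
from plan import *
o,c=shot('scene','s7.png')
cv2.imwrite('pics/s7z.png',cv2.resize(c['color'][50:310,150:430],None,fx=2.3,fy=2.3,interpolation=2))
o,c=shot('top','t7.png'); T=campose(c)
cv2.imwrite('pics/t7.png',c['color'])
for t,z in [('honey_jar',.068),('sardine_tin',.025),('tea_glass',.087),('paprika_jar',.105)]:
    r=cams.recognise('top',t)
    for q in r[:1]: b=q['box']; print(t,b,atz(c,T,(b[0]+b[2]/2,b[1]+b[3]/2),z*.7).round(3),q['conf'])
stat()
E
```

```text
clock: 14.95
position: [0.5066, -0.1187, 0.2351]
ee_rot: [-0.499, -0.455, 0.544, -0.498]
ft_force: [0.4, 0.3, -0.0]
grip_width: 0.205
clock: 15.35
position: [0.5058, -0.1189, 0.2328]
ee_rot: [-0.499, -0.456, 0.545, -0.497]
ft_force: [-1.1, -0.0, -0.4]
grip_width: 0.202
n 7411 pitch deg -15.268286 x -283.0660822540741 -169.7164681205352 z at tcp x 241.36654899511828
-284 739 251.1 3.8
-269 932 247.2 4.0
-254 922 243.2 3.9
-239 957 239.1 4.2
-224 1032 235.0 4.4
-209 1059 230.9 4.7
-194 1074 226.8 4.7
t 15.40 box-frame tcp [-239.7    4.1  232.9] lean (np.float64(-5.0109741538043036), array([ 0.019, -1.   , -0.001])) F [ 0.  -0.2  0.1] grip 0.201
honey_jar [279.9, 130.9, 23.9, 24.3] [0.65  0.082 0.048] 0.88
sardine_tin [253.8, 251.1, 58.6, 46.8] [0.405 0.104 0.018] 0.92
tea_glass [370.1, 246.7, 36.9, 38.3] [ 0.419 -0.09   0.061] 0.71
paprika_jar [223.7, 121.1, 25.4, 35.8] [0.656 0.182 0.074] 0.59
t 15.70 box-frame tcp [-239.7    3.8  233.5] lean (np.float64(-5.023678526684912), array([ 0.019, -1.   ,  0.   ])) F [-1.1  0.  -0.4] grip 0.202
```

View pics/s7z.png

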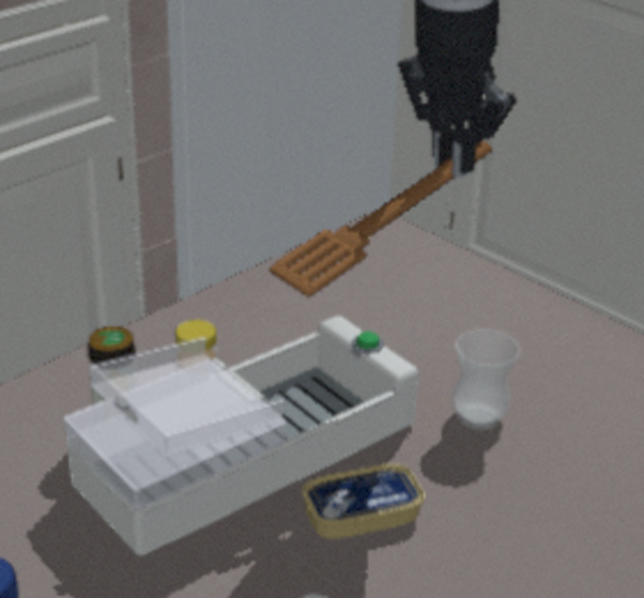

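View pics/t7.png

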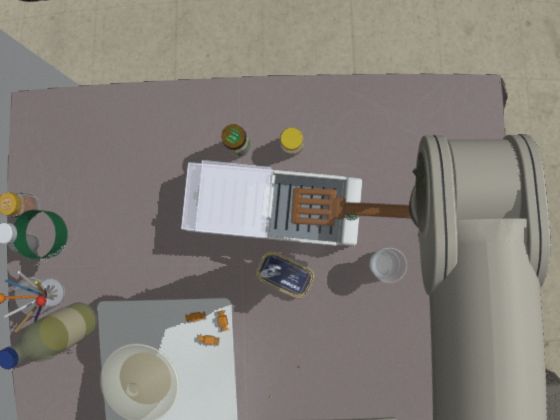

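Run:
```python
from plan import *
stat(); print(np.abs(manip.get_obs()['joint_velocities']).max()); print(hand_in())
```

```text
t 15.70 box-frame tcp [-239.7    3.8  233.5] lean (np.float64(-5.023678526684912), array([ 0.019, -1.   ,  0.   ])) F [-1.1  0.  -0.4] grip 0.202
0.002565594370142424
the job is handed in; nothing more can be done
None
```

I finished the task and handed it in at 15.7 s; `hand_in()` gives no verdict.

**What I did:** I pressed the green button to its stop (about 18 N at the stop) and the flap sprang open and folded back. I gripped the turner across the handle, about 47 mm from its end, with 80 N. I lifted and tilted it to about 15° and drew it out forward, mostly along its own length. By my estimate it stayed 7 mm or more below the hood. I then lifted it straight up.

**Last checks:**
- **Turner:** it is held still, with joint speeds below 0.003 rad/s. The tilt stayed at 15.2–15.3° from the end of the tilting to the last check, so it did not slip. I put its lowest point at about 175 mm, against 122 mm for the flap; this is worked out from the handle's tilt and the known length.
- **Contact:** the wrist force was about 1 N or less, so the turner is touching nothing else.
- **Bystanders:** the honey jar, fish tin, tea glass and spice jar are within about 4 mm of where they started, which is no more than the detector's scatter.

**Disagreements:** the gripper read 17 mm across the 20 mm handle, perhaps because it holds near the rounded edges. The button also reached its stop about 1.6 mm lower than I had worked out.

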